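# Clamp the die plate in the bench fixture

### The arm

A 6-joint arm with a two-finger parallel gripper is mounted at the origin on the work surface. World frame = base frame: x ahead of the robot, y to its left, z up, the work surface at z = 0. Lengths are in mm, angles in rad, forces in N, time in s.
With the tool pointing down it reaches from about 350 to 875 mm from the base axis. Payload 4.2 kg.
Tool frame: the origin (TCP) lies at the very end of the fingers, on their centre line; the grasp point (between the pads) lies 19 mm behind it; z points along the fingers, y is the line along which they close (so a half turn about z gives the same grasp; the last joint's range is limited). The gripper opens to 85 mm and grips with 20 to 120 N. Pads are 22 mm wide; open, the fingers measure 114 mm over their backs; the gripper's body (76 mm by 85 mm) begins 54 mm behind the grasp point. The pads swing forward as they close: fully open they stand 13 mm farther back than shut.
Start: joints at [1.543, 0.385, 0.008, 0, -1.194, -0.259], TCP at [176.771, 599.459, 231.312] pointing down, gripper open.
Joint ranges: [-3.14, 3.14], [-1.21, 2.06], [-1.07, 1.41], [-3.16, 2.05], [-2.99, -0.16], [-3.1, 3.1]. Speed limits (rad/s): [2.79, 2.79, 3.14, 3.14, 3.14, 3.14].

### API

Orientations are given as a unit quaternion [x, y, z, w].
In Python, from bench import arm, optics gives the robot as it stands. The module is installed in compiled form; this text tells all that it offers.
- The arm moves only by the tool step_arm, never from a script. Its argument "motion" is a list of rows, each an object with "dr": the turn, a rotation vector about the tool's x, y, z in units of 8 degrees (1.0 is 8 degrees), a list of three; "slide": the shift along the tool's x, y, z in mm, a list of three; "jaw": the finger opening in mm, from 0 to 85.4. A call has exactly 8 rows; each row is the pose to reach, as a shift and turn from the pose commanded when the call began, along the tool's axes at that moment; what a row does not reach only later rows make up. A row lasts 1/8 s, in which the tool goes at most 62.5 mm and 10.7 degrees, less where a joint would pass 70% of its speed; a pose out of reach is approached as far as the arm can. A call with a gripper value outside its range is refused whole. The fingers move at their own pace and stop on an object; the grip force is fixed at half the most. Time passes only in rows, so rows that repeat a pose let the fingers close, or fill a call up. It gives the time, the measured TCP pose, the force, the opening and the grip force at its end, in the units of the state.
- arm.read_state(): the state, without advancing time (a new reading comes with each control period).
- optics.get_image(name): name is "side" or "top"; returns the picture (420x560x3 uint8, blue, green, red); there is no depth.
- optics.camera_info(name): a dict with "camera_matrix" (3x3 intrinsics, pixels), "view" (4x4, takes a point from world to camera coordinates). Camera axes: x right, y up, looking along -z (the intrinsics and any distortion apply to the point x, -y, -z); pixel columns grow to the right and rows downward; lengths in mm; the calibration is good to about 2 mm. A picture is of the moment at which its call begins. camera_info takes no time and is no camera call.
- arm.job_done(): hands the job in; it is judged then, once.
The state is a dict: "clock": time; "joints": joint angles; "joint_vel": joint speeds; "joint_efforts": joint torques, N m; "position": TCP position; "ee_rot": TCP orientation; "contact_force": force on the tool from outside, world axes, zero at the start; "wrist_torque": the same for the moment, N m; "gripper_width": finger opening in mm; "grasp_force": force on a finger pad.
Only numpy, scipy, OpenCV 4.12 (cv2) and the standard library are available. Lean on these libraries where they do the work, as an engineer would, in place of code of your own. Each camera call takes 0.05 s, during which the arm holds its last target. There are 200 camera calls.

### The job

Slide the loose steel die plate gently fully home into the corner of the bench fixture, flat against both the long side fence and the short end stop. Then push the toggle clamp's handle down past its dead point, until it snaps over and the pad keeps holding the plate by itself. Push lightly and do not lean on the plate or the handle once they are home, and leave the jar, tin and brush alone.

Things in the scene. Friction and masses are not known exactly. Their poses are not given: they have to be found in the camera images.
- fixture: steel base screwed to the bench, 110 mm (its x) by 250 mm (its y), 12 mm thick; origin at bench level (z = 0) near its middle, z up. The nest for the plate is on the -y half, the clamp on the +y half. The plate is home with its axes along the fixture's and its origin at x = 0, y = -50, z = 12 mm of the fixture.
- fence_face (a point): middle of the face of the long side fence, at x = +22 mm of the fixture; the face looks to the fixture's -x, is 66 mm long (along y) and stands 9 mm above the base
- stop_face (a point): middle of the face of the short end stop, at y = -10 mm of the fixture; the face looks to the fixture's -y, is 30 mm long (along x) and stands 9 mm above the base
- plate: loose steel die plate with small dark round holes, 44 mm (its x) by 80 mm (its y) by 12 mm thick, 0.2 to 0.45 kg; origin at the centre of its underside. It lies flat on the base, askew by up to 0.2 rad and 8 to 24 mm short of home in x and y. Home, its +x side lies on the fence and its +y end on the stop.
- clamp: aluminium toggle clamp on the fixture; origin on the handle's pivot, at x = 0, y = +97, z = 66 mm of the fixture, axes along the fixture's. Starts open: its arm (70 mm, with a rubber pad) stands up steeply above y = +25 mm, up to 135 mm above the bench. Closing the handle swings the arm down to -y on to the plate, pad near the middle of the plate.
- handle_end (a point): free end of the clamp's handle, on its axis, 120 mm from the pivot. The handle swings about the fixture's x axis in its plane x = 0. Open, it stands up, 70 to 100 degrees above the level fixture +y direction. Closing is to +y and down; it ends on a hard stop 0 to 31 degrees above level: where exactly depends on how the handle was bolted on, and must be felt.
- grip (a point): middle of the handle's round black grip (20 mm thick, 70 mm long), 85 mm from the pivot. Pushed here it moves with about 2 N until, 14 degrees before the dead point, the pad meets the plate; then it needs 6 to 10 N. At the dead point the push fades to nothing and the handle jumps 4 mm ahead, out from under the push, to a hard stop. Released sooner it springs back.
- jar: glass jar with a metal lid, 52 mm wide, 65 mm high, origin under its centre; leave alone
- tin: round metal tin, 60 mm wide, 45 mm high, origin under its centre; leave alone
- brush: wooden block brush, 36 by 100 mm (its y), 30 mm high, origin under its centre; leave alone
Mind the look-alikes: they are no part of the job. What is meant by the plate is not blue or purple, and is the larger of those in its own colour.

How it is judged (in metres and radians):
On the way, in this order (a step that is already met when the one before it is completed fails the run):
1. the plate lies home: within 2 mm of the fence and of the stop, square to them within 0.04 rad (x of plate in the frame of fixture above -0.002 m and y of plate in the frame of fixture above -0.052 m and angle between the x axis of plate and the x axis of fixture, either way round below 0.04 rad), for 0.2 s.
2. the clamp's pad presses on the plate (contact force between clamp and plate above 15 N), for 0.2 s.
At the end, for the whole second after the job is handed in: the plate lies flat, within 2 mm of the side fence and of the end stop and square within 0.04 rad, at rest, and the clamp's pad presses on it with more than 15 N by itself (all of step 1 and z of plate in the frame of fixture below 0.014 m and contact force between clamp and plate above 15 N and linear speed of plate below 0.01 m/s); the robot touches nothing.
It fails at once if the handle or another part of the clamp is pushed with more than 20 N (contact force between any of the fingers, the arm and clamp above 20 N).
It fails at once if the plate is pushed with more than 25 N (contact force between any of the fingers, the arm and plate above 25 N).
It fails at once if a bystander is moved more than 20 mm (distance of any of jar, tin, brush from where it was at the start of the episode above 0.02 m).
It also fails if it takes over 72 s, if anything falls off the work surface, if the arm or the gripper's body presses on something with over 40 N, if the wrist force passes 120 N, or if a joint passes its speed limit or range.

## Working session

There is one attempt and no reset: what is moved stays moved. The work goes in short steps, Python scripts to look and compute and a tool call to move; the robot and the scene stay as the last step left them, time stands still between calls to the robot, and variables do not carry over. Pictures are saved under pics/ and viewed, at most 10 in all, crops included, and the job is handed in when it is done.

Besides the shell and the picture viewer there is one more tool, called after "Emit:" by a JSON object that holds its "api" and its "payload". step_arm: Moves the arm, as the interface text tells. Its arguments: {"type":"object","properties":{"motion":{"type":"array","items":{"type":"object","properties":{"dr":{"type":"array","items":{"type":"number"}},"slide":{"type":"array","items":{"type":"number"}},"jaw":{"type":"number"}}}}},"required":["motion"]}

```bash
mkdir -p pics
cat > h.py <<'E'
import numpy as np, cv2
from bench import arm, optics
def shot(n,f):
    im=np.ascontiguousarray(optics.get_image(n)); cv2.imwrite(f'pics/{f}.png',im); return im
def ray(n,u,v):
    i=optics.camera_info(n); K=np.array(i['camera_matrix']); V=np.array(i['view'])
    p=cv2.undistortPoints(np.array([[[u,v]]],float),K,None)[0,0]
    d=V[:3,:3].T@np.array([p[0],-p[1],-1]); o=-V[:3,:3].T@V[:3,3]; return o,d
def onz(n,u,v,z):
    o,d=ray(n,u,v); return o+d*(z-o[2])/d[2]
def proj(n,P):
    i=optics.camera_info(n); K=np.array(i['camera_matrix']); V=np.array(i['view'])
    c=V[:3,:3]@np.array(P,float)+V[:3,3]; q=K@np.array([c[0],-c[1],-c[2]]); return q[:2]/q[2]
def tri(a,b):
    (o1,d1),(o2,d2)=a,b
    s=np.linalg.lstsq(np.c_[d1,-d2],o2-o1,rcond=None)[0]
    p,q=o1+s[0]*d1,o2+s[1]*d2; return (p+q)/2,np.linalg.norm(p-q)
E
python3 - <<'E'
from h import *
a=shot('side','s0');b=shot('top','t0')
for n in('side','top'): print(n,optics.camera_info(n))
print(arm.read_state())
E
```

```text
side {'camera_matrix': array([[539.43255505,   0.        , 279.73897622],
       [  0.        , 539.43255505, 216.99852934],
       [  0.        ,   0.        ,   1.        ]]), 'view': array([[ 7.86993628e-01, -6.16938159e-01, -5.32330640e-03,
        -4.89856014e+02],
       [ 4.01969520e-01,  5.06186350e-01,  7.63017617e-01,
        -3.05269775e+02],
       [-4.68040099e-01, -6.02629810e-01,  6.46355767e-01,
        -9.40099192e+02],
       [ 0.00000000e+00,  0.00000000e+00,  0.00000000e+00,
         1.00000000e+00]])}
top {'camera_matrix': array([[482.44134404,   0.        , 276.65407151],
       [  0.        , 482.44134404, 208.5526466 ],
       [  0.        ,   0.        ,   1.        ]]), 'view': array([[ 1.92454904e-02, -9.99595812e-01,  2.09242356e-02,
        -8.04480345e+01],
       [ 9.82899940e-01,  2.27490681e-02,  1.82729822e-01,
        -5.87067433e+02],
       [-1.83131971e-01,  1.70497049e-02,  9.82940481e-01,
        -8.90569193e+02],
       [ 0.00000000e+00,  0.00000000e+00,  0.00000000e+00,
         1.00000000e+00]])}
{'clock': 0.1, 'joints': array([ 1.54258356e+00,  3.85510729e-01,  6.72310183e-03, -4.34411632e-04,
       -1.19400685e+00, -2.58589210e-01]), 'joint_vel': array([-0.00148422, -0.00170826,  0.00289967,  0.00196473,  0.00016242,
        0.00045992]), 'joint_efforts': array([-6.40312028e-04, -3.93314624e+01,  1.88932228e+01,  4.19791549e+00,
       -2.56767293e-03,  5.49463238e-06]), 'position': array([176.64598563, 598.9556919 , 230.29689413]), 'ee_rot': array([ 9.89723719e-01, -1.42989237e-01, -8.57237927e-05,  1.01565819e-03]), 'contact_force': array([-0.36868314,  0.03579971,  1.04854259]), 'wrist_torque': array([ 0.01652643, -0.0190126 ,  0.01291015]), 'grasp_force': 0.0, 'gripper_width': 85.51389894996053}
```

View pics/s0.png

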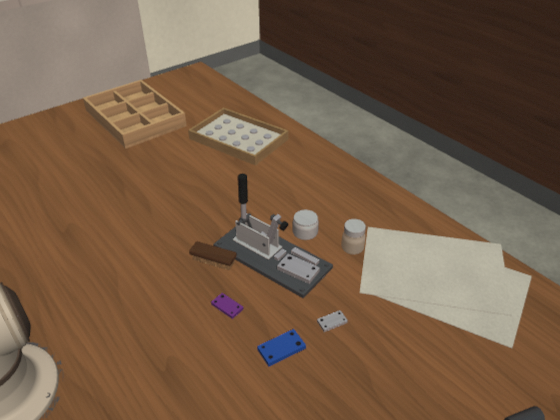

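View pics/t0.png

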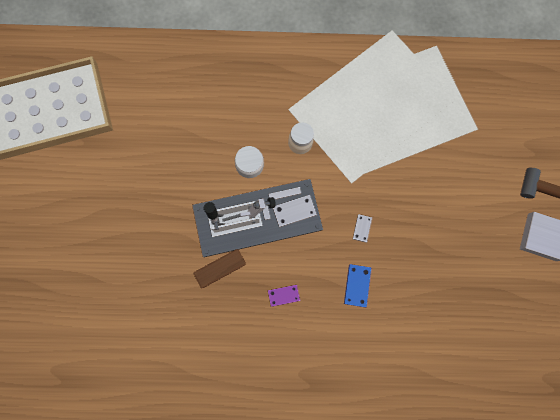

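The candidates are the silver plate on the fixture, top (295,210) / side (299,267); the small silver one, top (362,228) / side (332,320); the blue one, top (358,285); and the purple one, top (284,295). I choose the larger silver one, which sits in the nest, and I'll check it in a close crop.

Run:
```python
from h import *
a=cv2.imread('pics/s0.png');b=cv2.imread('pics/t0.png')
ca=cv2.resize(a[165:295,185:335],None,fx=4,fy=4,interpolation=cv2.INTER_CUBIC)[:, :600]
cb=cv2.resize(b[170:265,185:330],None,fx=5,fy=5,interpolation=cv2.INTER_CUBIC)
cv2.imwrite('pics/cs.png',ca);cv2.imwrite('pics/ct.png',cb)
```

```text
(no output)
```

View pics/ct.png

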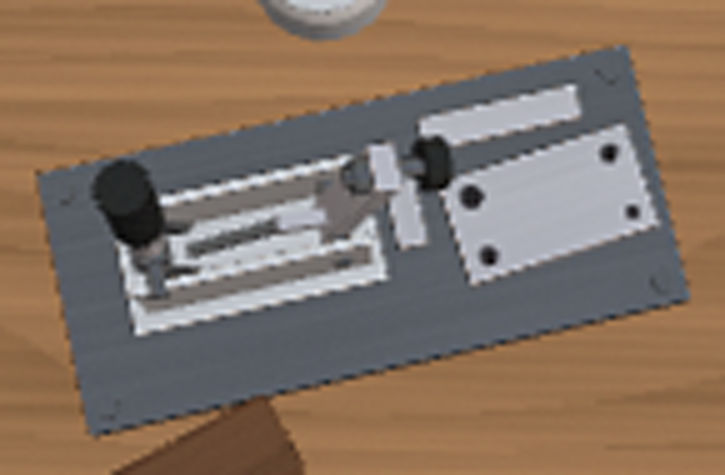

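View pics/cs.png

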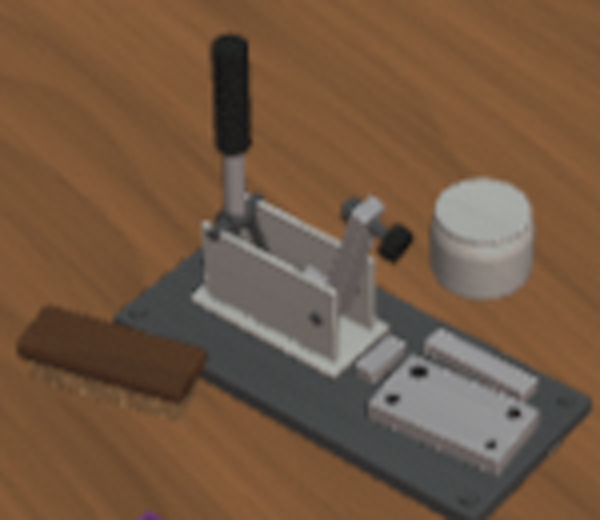

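The crops confirm the choice: the plate lies in the nest with its four holes, short of the fence and the stop. In the top crop its corners are near (443,190), (473,285), (657,225) and (626,124). The handle stands up with its grip near side-crop (231,95).

```bash
cat >> h.py <<'E'
def fit(L,W):  # rigid 2D fit local L -> world W
    L=np.array(L,float);W=np.array(W,float)[:,:2];l=L.mean(0);w=W.mean(0)
    U,S,Vt=np.linalg.svd((L-l).T@(W-w)); R=(U@Vt).T
    return R,w-R@l,np.abs((L@R.T+w-R@l)-W).max()
E
python3 - <<'E'
from h import *
T=lambda x,y:((x+.5)/5-.5+185,(y+.5)/5-.5+170)
S=lambda x,y:((x+.5)/4-.5+185,(y+.5)/4-.5+165)
# order: (+x,+y),(-x,+y),(-x,-y),(+x,-y)
R,t,e=fit([(55,125),(-55,125),(-55,-125),(55,-125)],[onz('top',*T(*p),12) for p in[(37,172),(95,435),(690,298),(628,45)]])
print('fix',R,t,e,np.arctan2(R[1,0],R[0,0]))
for p in[(419,122),(577,86),(580,118),(428,146)]: print('fence',R.T@(onz('top',*T(*p),21)[:2]-t))
for p in[(428,244),(400,250)]: print('stop',R.T@(onz('top',*T(*p),21)[:2]-t))
pl=[(443,190),(473,285),(657,225),(626,124)]
W=[onz('top',*T(*p),24) for p in pl]
Rp,tp,e=fit([(22,40),(-22,40),(-22,-40),(22,-40)],W); print('plate',R.T@(tp-t),e,np.arctan2((R.T@Rp)[1,0],(R.T@Rp)[0,0]))
W=[onz('side',*S(*p),24) for p in[(415,357),(370,406),(497,456),(538,408)]]
Rp,tp,e=fit([(22,40),(-22,40),(-22,-40),(22,-40)],W); print('plate side',R.T@(tp-t),e,np.arctan2((R.T@Rp)[1,0],(R.T@Rp)[0,0]))
W=[onz('side',*S(*p),12) for p in[(590,400)]]; print('fixcorner side',[R.T@(w[:2]-t) for w in W])
p,g=tri(ray('top',*T(120,183)),ray('side',*S(230,42))); print('handle top',R.T@(p[:2]-t),p[2],g)
piv=np.array([*(R@[0,97]+t),66])
for a in range(65,106,5):
  c=np.cos(np.radians(a));s=np.sin(np.radians(a)); 
  P=lambda r:np.array([*(R@[0,97+r*c]+t),66+r*s])
  f=lambda n,p,o,k:(np.array(proj(n,p))-o+.5)*k-.5
  print(a,f('side',P(120),(185,165),4),f('side',P(50),(185,165),4),f('top',P(120),(185,170),5))
for n,z,h in(('jar',(301,130),65),('tin',(250,155),45),('brush',(219,268),30)): print(n,onz('top',*z,h), R.T@(onz('top',*z,h)[:2]-t))
E
```

```text
fix [[ 0.96987206 -0.24361484]
 [ 0.24361484  0.96987206]] [578.71057625 -29.94788991] 1.9182507838873875 0.24609124936272694
fence [ 39.5326202  -31.78928435]
fence [ 39.97402116 -98.34036253]
fence [ 26.64425624 -96.40291127]
fence [ 28.96456568 -33.14742313]
stop [-10.50623287 -24.13863958]
stop [-10.39486917 -12.55171041]
plate [ -6.61213651 -75.67793862] 1.649575750450083 0.10070514891691781
plate side [ -8.20847615 -76.04981837] 4.0580348558797255 0.12087417849273735
fixcorner side [array([  49.34947799, -124.10840097])]
handle top [ 6.14335734 80.41994339] 183.32832990885316 2.289590641567402
65 [129.71259738  15.03475411] [178.9703076 129.611486 ] [-70.53667856 251.2426485 ]
70 [142.53917755  15.22532873] [184.29725047 129.97921208] [-44.51450039 243.06393822]
75 [156.08546769  16.96547622] [189.87197804 130.95741425] [-16.91553736 235.03963338]
80 [170.24473532  20.26747732] [195.6511126  132.54255496] [ 11.97464099 227.25839392]
85 [184.90035153  25.12783892] [201.58891073 134.72578327] [ 41.84821112 219.80663394]
90 [199.92684414  31.52645349] [207.63765919 137.49289077] [ 72.38095632 212.76673461]
95 [215.19121661  39.42603123] [213.74811202 140.8243334 ] [103.23870559 206.21534779]
100 [230.55451818  48.77184748] [219.8699635  144.69532261] [134.08408829 200.22186252]
105 [245.87363846  59.49183961] [225.95235027 149.07598769] [164.58332372 194.84709707]
jar [ 747.77281377 -113.4682898    65.        ] [ 143.62193121 -122.19017238]
tin [699.26402015 -12.20854653  45.        ] [121.24298406 -12.16371471]
brush [472.02540557  42.42843963  30.        ] [-85.83901797  96.18587066]
```

```bash
cat >> h.py <<'E'
from scipy.spatial.transform import Rotation as Ro
FR=np.array([[0.96987,-0.24361],[0.24361,0.96987]]); F0=np.array([578.71,-29.95])+FR@[5.9,-14.1]
def w(x,y,z): return np.array([*(FR@[x,y]+F0),z])
def go(x,y,z,s=None):
    s=s or arm.read_state(); Rt=Ro.from_quat(s['ee_rot']).as_matrix()
    Rd=np.array([[FR[0,0],-FR[0,1],0],[FR[1,0],-FR[1,1],0],[0,0,-1]])
    print('slide',np.round(Rt.T@(w(x,y,z)-s['position']),1),'dr',np.round(Ro.from_matrix(Rt.T@Rd).as_rotvec()/np.radians(8),3))
def where(s=None):
    s=s or arm.read_state(); p=s['position']; f=np.array(s['contact_force'])
    print('t',s['clock'],'fix',np.round([*(FR.T@(p[:2]-F0)),p[2]],1),'F fix',np.round([*(FR.T@f[:2]),f[2]],1))
E
python3 - <<'E'
from h import *
where(); go(-75,-63,130)
S=lambda x,y:((x+.5)/4-.5+185,(y+.5)/4-.5+165)
T=lambda x,y:((x+.5)/5-.5+185,(y+.5)/5-.5+170)
f=lambda n,p,o,k:np.round((np.array(proj(n,p))-o+.5)*k-.5)
for a in range(70,106,5):
  u=np.array([np.cos(np.radians(a)),np.sin(np.radians(a))])
  P=lambda r:w(0,97+r*u[0],66+r*u[1])
  print(a,f('side',P(120),(185,165),4),f('side',P(50),(185,165),4),f('top',P(120),(185,170),5))
p,g=tri(ray('top',*T(433,163)),ray('side',*S(397,243))); print('pad',FR.T@(p[:2]-F0),p[2],g)
E
```

```text
t 0.1 fix [-242.6  722.   230.3] F fix [-0.3  0.1  1. ]
slide [543.3 590.7 101.6] dr [ 1.400e-02  3.000e-03 -3.818e+00]
70 [170.  19.] [211. 134.] [ -7. 217.]
75 [184.  21.] [217. 135.] [ 21. 209.]
80 [198.  25.] [222. 137.] [ 50. 201.]
85 [213.  29.] [229. 139.] [ 80. 194.]
90 [228.  36.] [235. 142.] [110. 187.]
95 [243.  44.] [241. 145.] [141. 180.]
100 [259.  53.] [247. 149.] [172. 174.]
105 [274.  64.] [253. 154.] [202. 169.]
pad [ -0.7458513 -14.485066 ] 103.85264096283174 1.4406216088389356
```

Emit:
{"api": "step_arm", "payload": {"motion": [{"slide": [42,46,0],"dr": [0,0,-0.6],"jaw": 0},{"slide": [84,92,0],"dr": [0,0,-1.2],"jaw": 0},{"slide": [126,138,0],"dr": [0,0,-1.8],"jaw": 0},{"slide": [168,184,0],"dr": [0,0,-2.4],"jaw": 0},{"slide": [210,230,0],"dr": [0,0,-3.0],"jaw": 0},{"slide": [252,276,0],"dr": [0,0,-3.6],"jaw": 0},{"slide": [294,322,0],"dr": [0,0,-3.82],"jaw": 0},{"slide": [336,368,0],"dr": [0,0,-3.82],"jaw": 0}]}}

```text
clock: 1.1
position: [395.2, 149.5, 231.4]
ee_rot: [0.992, 0.123, 0.0, -0.0]
contact_force: [1.3, 0.8, 0.7]
gripper_width: -0.0
grasp_force: 0.0
```

```bash
python3 -c "
from h import *
where();go(-75,-70,40);print(arm.read_state()['gripper_width'])"
```

```text
t 1.1 fix [-140.2  232.9  231.4] F fix [1.5 0.4 0.7]
slide [ 64.7 303.  191.3] dr [-0.002 -0.002  0.01 ]
-0.014393652407915835
```

Emit:
{"api": "step_arm", "payload": {"motion": [{"slide": [12,55,10],"dr": [0,0,0],"jaw": 0},{"slide": [24,110,25],"dr": [0,0,0],"jaw": 0},{"slide": [36,165,45],"dr": [0,0,0],"jaw": 0},{"slide": [48,215,75],"dr": [0,0,0],"jaw": 0},{"slide": [58,260,110],"dr": [0,0,0],"jaw": 0},{"slide": [64,290,155],"dr": [0,0,0],"jaw": 0},{"slide": [64,303,191],"dr": [0,0,0],"jaw": 0},{"slide": [64,303,191],"dr": [0,0,0],"jaw": 0}]}}

```text
clock: 2.1
position: [528.5, -127.7, 37.3]
ee_rot: [0.993, 0.122, -0.004, -0.0]
contact_force: [-0.3, -0.7, 1.0]
gripper_width: -0.1
grasp_force: 0.0
```

```bash
python3 -c "
from h import *
where();go(-60,-70,16)
a=shot('top','t1');b=shot('side','s1')
c=np.hstack([cv2.resize(a[150:280,190:340],(400,347)),cv2.resize(b[180:310,215:365],(400,347))]);cv2.imwrite('pics/c1.png',c)"
```

```text
t 2.1 fix [-78.4 -68.4  37.3] F fix [-0.4 -0.6  1. ]
slide [18.6  1.6 21.1] dr [-0.013  0.055 -0.013]
```

View pics/c1.png

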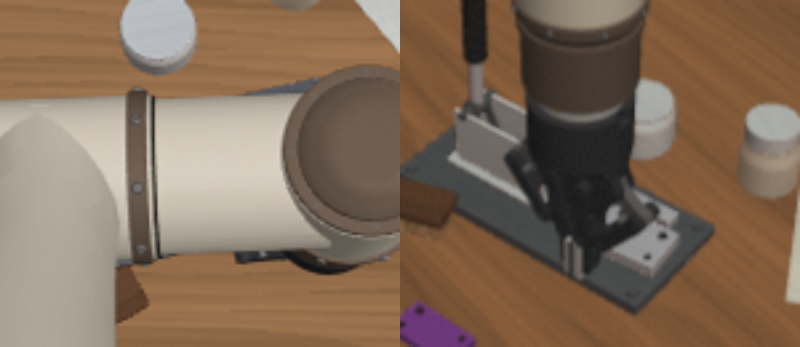

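Emit:
{"api": "step_arm", "payload": {"motion": [{"slide": [0,1,10],"dr": [0,0,0],"jaw": 0},{"slide": [0,1,21],"dr": [0,0,0],"jaw": 0},{"slide": [5,1,21],"dr": [0,0,0],"jaw": 0},{"slide": [10,1,21],"dr": [0,0,0],"jaw": 0},{"slide": [15,1,21],"dr": [0,0,0],"jaw": 0},{"slide": [19,1,21],"dr": [0,0,0],"jaw": 0},{"slide": [23,1,21],"dr": [0,0,0],"jaw": 0},{"slide": [25,1,21],"dr": [0,0,0],"jaw": 0}]}}

```text
clock: 3.2
position: [555.8, -121.6, 19.3]
ee_rot: [0.992, 0.123, 0.0, 0.0]
contact_force: [-0.6, -0.6, -0.5]
gripper_width: 0.2
grasp_force: 0.0
```

```bash
python3 -c "
from h import *
where();go(-33,-70,16)"
```

```text
t 3.2 fix [-50.5 -69.2  19.3] F fix [-0.7 -0.4 -0.5]
slide [17.5  0.8  3.4] dr [ 0.    -0.001  0.004]
```

Emit:
{"api": "step_arm", "payload": {"motion": [{"slide": [0,0.5,2.5],"dr": [0,0,0],"jaw": 0},{"slide": [2,0.5,2.5],"dr": [0,0,0],"jaw": 0},{"slide": [4,0.5,2.5],"dr": [0,0,0],"jaw": 0},{"slide": [6,0.5,2.5],"dr": [0,0,0],"jaw": 0},{"slide": [8,0.5,2.5],"dr": [0,0,0],"jaw": 0},{"slide": [10,0.5,2.5],"dr": [0,0,0],"jaw": 0},{"slide": [11,0.5,2.5],"dr": [0,0,0],"jaw": 0},{"slide": [12,0.5,2.5],"dr": [0,0,0],"jaw": 0}]}}

```text
clock: 4.2
position: [567.1, -119.2, 16.7]
ee_rot: [0.992, 0.123, -0.0, -0.0]
contact_force: [-2.8, -0.3, 0.1]
gripper_width: -0.1
grasp_force: 1.4
```

```bash
python3 -c "
from h import *
where();go(-33,-70,16)
b=shot('side','s2');a=shot('top','t2')
c=np.hstack([cv2.resize(b[225:305,265:345],(400,400),interpolation=cv2.INTER_CUBIC),cv2.resize(a[170:250,250:330],(400,400),interpolation=cv2.INTER_CUBIC)]);cv2.imwrite('pics/c2.png',c)"
```

```text
t 4.2 fix [-38.9 -69.6  16.7] F fix [-2.8  0.4  0.1]
slide [5.9 0.4 0.7] dr [-0.001  0.002  0.003]
```

View pics/c2.png

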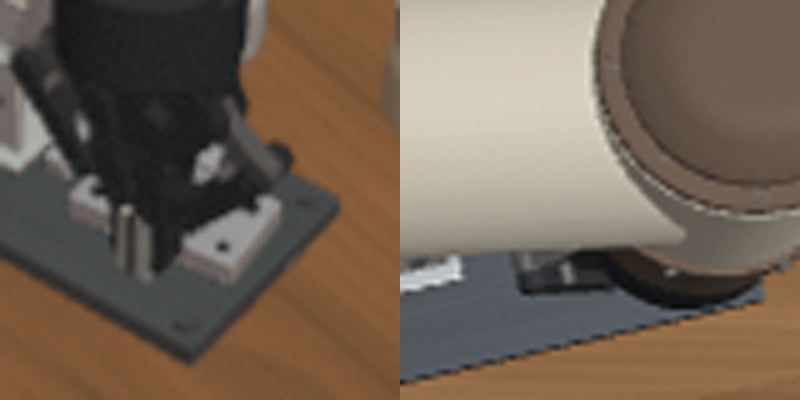

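The fingers are against the plate's -x side, at about (150,250) in the left crop, pushing with about 3 N. I'll continue.

Emit:
{"api": "step_arm", "payload": {"motion": [{"slide": [0.5,0,0],"dr": [0,0,0],"jaw": 0},{"slide": [1,0,0],"dr": [0,0,0],"jaw": 0},{"slide": [1.5,0,0],"dr": [0,0,0],"jaw": 0},{"slide": [2,0,0],"dr": [0,0,0],"jaw": 0},{"slide": [2.5,0,0],"dr": [0,0,0],"jaw": 0},{"slide": [3,0,0],"dr": [0,0,0],"jaw": 0},{"slide": [3.5,0,0],"dr": [0,0,0],"jaw": 0},{"slide": [4,0,0],"dr": [0,0,0],"jaw": 0}]}}

```text
clock: 5.3
position: [569.1, -118.6, 16.6]
ee_rot: [0.992, 0.123, -0.002, -0.0]
contact_force: [-7.3, -2.1, 3.6]
gripper_width: 0.1
grasp_force: 3.6
```

```bash
python3 -c "
from h import *
where()"
```

```text
t 5.3 fix [-36.8 -69.5  16.6] F fix [-7.6 -0.3  3.6]
```

Emit:
{"api": "step_arm", "payload": {"motion": [{"slide": [0.3,0,0],"dr": [0,0,0],"jaw": 0},{"slide": [0.6,0,0],"dr": [0,0,0],"jaw": 0},{"slide": [0.9,0,0],"dr": [0,0,0],"jaw": 0},{"slide": [1.2,0,0],"dr": [0,0,0],"jaw": 0},{"slide": [1.5,0,0],"dr": [0,0,0],"jaw": 0},{"slide": [1.5,0,0],"dr": [0,0,0],"jaw": 0},{"slide": [1.5,0,0],"dr": [0,0,0],"jaw": 0},{"slide": [1.5,0,0],"dr": [0,0,0],"jaw": 0}]}}

```text
clock: 6.3
position: [569.1, -118.5, 16.6]
ee_rot: [0.992, 0.123, -0.004, -0.0]
contact_force: [-9.2, -2.2, 5.0]
gripper_width: 0.0
grasp_force: 4.6
```

```bash
python3 -c "
from h import *
where();go(-60,-70,16)"
```

```text
t 6.3 fix [-36.8 -69.5  16.6] F fix [-9.4  0.1  5. ]
slide [-23.2   0.5   0.7] dr [-0.009  0.052 -0.002]
```

Emit:
{"api": "step_arm", "payload": {"motion": [{"slide": [-12,0,0],"dr": [0,0,0],"jaw": 0},{"slide": [-25,5,0],"dr": [0,0,0],"jaw": 0},{"slide": [-25,35,0],"dr": [0,0,0],"jaw": 0},{"slide": [-25,65,0],"dr": [0,0,0],"jaw": 0},{"slide": [0,66,0],"dr": [0,0,0],"jaw": 0},{"slide": [32,66,0],"dr": [0,0,0],"jaw": 0},{"slide": [32,64,0],"dr": [0,0,0],"jaw": 0},{"slide": [32,60,0],"dr": [0,0,0],"jaw": 0}]}}

```text
clock: 7.3
position: [617.8, -168.2, 16.6]
ee_rot: [0.992, 0.123, 0.0, -0.0]
contact_force: [-1.0, -0.1, 0.0]
gripper_width: -0.1
grasp_force: 0.0
```

```bash
python3 -c "
from h import *
where();go(0,-105,16)"
```

```text
t 7.3 fix [  -1.7 -129.5   16.6] F fix [-1.   0.1  0. ]
slide [  1.7 -24.5   0.6] dr [-0.002 -0.001 -0.   ]
```

Emit:
{"api": "step_arm", "payload": {"motion": [{"slide": [0,-3,0],"dr": [0,0,0],"jaw": 0},{"slide": [0,-6,0],"dr": [0,0,0],"jaw": 0},{"slide": [0,-8,0],"dr": [0,0,0],"jaw": 0},{"slide": [0,-10,0],"dr": [0,0,0],"jaw": 0},{"slide": [0,-12,0],"dr": [0,0,0],"jaw": 0},{"slide": [0,-14,0],"dr": [0,0,0],"jaw": 0},{"slide": [0,-16,0],"dr": [0,0,0],"jaw": 0},{"slide": [0,-17,0],"dr": [0,0,0],"jaw": 0}]}}

```text
clock: 8.3
position: [614.1, -151.7, 16.8]
ee_rot: [0.992, 0.123, -0.0, 0.0]
contact_force: [-0.8, -1.4, 1.0]
gripper_width: -0.4
grasp_force: 0.5
```

```bash
python3 -c "
from h import *
where()"
```

```text
t 8.3 fix [  -1.2 -112.6   16.8] F fix [-1.1 -1.2  1. ]
```

Emit:
{"api": "step_arm", "payload": {"motion": [{"slide": [0,-1,0],"dr": [0,0,0],"jaw": 0},{"slide": [0,-2,0],"dr": [0,0,0],"jaw": 0},{"slide": [0,-3,0],"dr": [0,0,0],"jaw": 0},{"slide": [0,-4,0],"dr": [0,0,0],"jaw": 0},{"slide": [0,-5,0],"dr": [0,0,0],"jaw": 0},{"slide": [0,-6,0],"dr": [0,0,0],"jaw": 0},{"slide": [0,-6,0],"dr": [0,0,0],"jaw": 0},{"slide": [0,-6,0],"dr": [0,0,0],"jaw": 0}]}}

```text
clock: 9.3
position: [612.5, -145.9, 16.8]
ee_rot: [0.992, 0.123, -0.0, -0.0]
contact_force: [-0.9, -4.0, 1.2]
gripper_width: -0.1
grasp_force: 1.4
```

```bash
python3 -c "
from h import *
where()"
```

```text
t 9.3 fix [  -1.3 -106.6   16.8] F fix [-1.8 -3.7  1.2]
```

Emit:
{"api": "step_arm", "payload": {"motion": [{"slide": [0,-0.7,0],"dr": [0,0,0],"jaw": 0},{"slide": [0,-1.4,0],"dr": [0,0,0],"jaw": 0},{"slide": [0,-2,0],"dr": [0,0,0],"jaw": 0},{"slide": [0,-2.6,0],"dr": [0,0,0],"jaw": 0},{"slide": [0,-3.2,0],"dr": [0,0,0],"jaw": 0},{"slide": [0,-3.8,0],"dr": [0,0,0],"jaw": 0},{"slide": [0,-4,0],"dr": [0,0,0],"jaw": 0},{"slide": [0,-4,0],"dr": [0,0,0],"jaw": 0}]}}

```text
clock: 10.3
position: [611.4, -142.2, 16.8]
ee_rot: [0.992, 0.123, -0.0, 0.0]
contact_force: [-1.2, -5.5, 2.2]
gripper_width: 0.3
grasp_force: 2.2
```

```bash
python3 -c "
from h import *
where()"
```

```text
t 10.3 fix [  -1.5 -102.7   16.8] F fix [-2.5 -5.1  2.2]
```

Emit:
{"api": "step_arm", "payload": {"motion": [{"slide": [0,-0.4,0],"dr": [0,0,0],"jaw": 0},{"slide": [0,-0.8,0],"dr": [0,0,0],"jaw": 0},{"slide": [0,-1.2,0],"dr": [0,0,0],"jaw": 0},{"slide": [0,-1.6,0],"dr": [0,0,0],"jaw": 0},{"slide": [0,-2,0],"dr": [0,0,0],"jaw": 0},{"slide": [0,-2.4,0],"dr": [0,0,0],"jaw": 0},{"slide": [0,-2.5,0],"dr": [0,0,0],"jaw": 0},{"slide": [0,-2.5,0],"dr": [0,0,0],"jaw": 0}]}}

```text
clock: 11.3
position: [612.2, -139.8, 17.5]
ee_rot: [0.992, 0.123, 0.001, 0.0]
contact_force: [0.5, -4.4, 5.1]
gripper_width: -0.0
grasp_force: 2.6
```

```bash
python3 -c "
from h import *
where()"
```

```text
t 11.3 fix [  -0.2 -100.6   17.5] F fix [-0.6 -4.4  5.1]
```

Emit:
{"api": "step_arm", "payload": {"motion": [{"slide": [0,10,0],"dr": [0,0,0],"jaw": 0},{"slide": [0,20,-30],"dr": [0,0,0],"jaw": 0},{"slide": [0,20,-85],"dr": [0,0,0],"jaw": 0},{"slide": [0,20,-140],"dr": [0,0,0],"jaw": 0},{"slide": [0,0,-190],"dr": [0,0,0],"jaw": 0},{"slide": [0,-50,-195],"dr": [0,0,0],"jaw": 0},{"slide": [0,-105,-195],"dr": [0,0,0],"jaw": 0},{"slide": [0,-150,-175],"dr": [0,0,0],"jaw": 0}]}}

```text
clock: 12.3
position: [574.5, 8.1, 192.4]
ee_rot: [0.992, 0.123, 0.002, -0.001]
contact_force: [1.0, 0.3, 0.0]
gripper_width: 0.0
grasp_force: 0.0
```

```bash
python3 -c "
from h import *
where();go(0,58,145)
b=shot('side','s3');a=shot('top','t3')
c=np.hstack([cv2.resize(b[225:305,265:345],(400,400),interpolation=cv2.INTER_CUBIC),cv2.resize(a[170:250,250:330],(400,400),interpolation=cv2.INTER_CUBIC)]);cv2.imwrite('pics/c3.png',c)"
```

```text
t 12.3 fix [ -0.7  52.  192.4] F fix [1.1 0.1 0. ]
slide [ 0.5 -6.  47.4] dr [-0.008 -0.024  0.005]
```

View pics/c3.png

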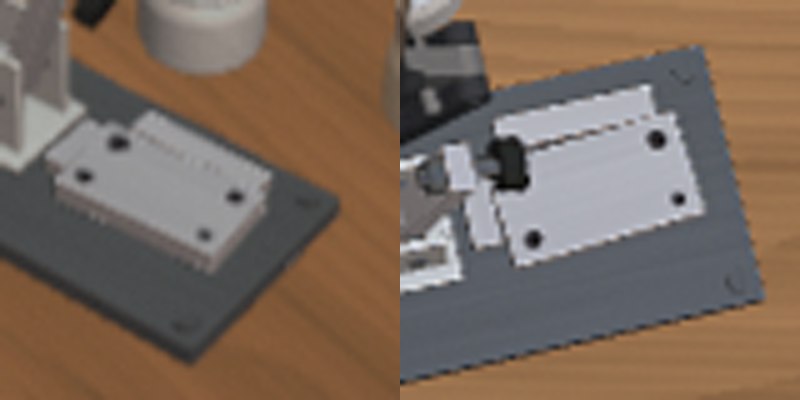

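Run:
```python
from h import *
T=lambda x,y:((x+.5)/5-.5+250,(y+.5)/5-.5+170)
def loc(p,z): return np.round(FR.T@(onz('top',*T(*p),z)[:2]-F0),1)
for p in[(117,265),(304,212),(276,115)]: print('plate',loc(p,24))
for p in[(251,85),(97,120),(97,244),(73,247)]: print('fence/stop',loc(p,21))
# edge fit: -x plate edge between bright plate and dark base, subpixel by column
a=cv2.cvtColor(cv2.imread('pics/t3.png'),cv2.COLOR_BGR2GRAY).astype(float)
def edge(cols,r0,r1,z,name,sgn):
    pts=[]
    for c in cols:
        g=np.diff(a[r0:r1,c])*sgn; k=np.clip(g,0,None); k[k<k.max()*.4]=0
        if k.max()>15: pts.append(FR.T@(onz('top',c,r0+.5+(k*np.arange(len(k))).sum()/k.sum(),z)[:2]-F0))
    P=np.array(pts); m=np.polyfit(P[:,1],P[:,0],1); print(name,'slope',-m[0].round(3),'x at mid',np.polyval(m,P[:,1].mean()).round(1),'y',P[:,1].mean().round(1),len(P))
edge(range(275,310),205,232,24,'plate -x edge',-1)
edge(range(272,298),180,197,21,'fence far edge',1)
edge(range(262,320),225,250,12,'base -x edge',1)
```

```text
plate [-26.5 -13.5]
plate [-22.1 -92.2]
plate [ 19.5 -90.6]
fence/stop [ 34.6 -83.9]
fence/stop [ 34.2 -19.1]
fence/stop [-15.9  -7.7]
fence/stop [-14.9   2.1]
plate -x edge slope 0.044 x at mid -23.3 y -53.6 35
fence far edge slope -0.081 x at mid 34.0 y -51.6 26
base -x edge slope 0.001 x at mid -62.2 y -42.0 58
```

The crop shows the plate near both faces, but still about 0.05 rad askew: its +y end, at (517,265), is about 4 mm off the fence. I'll push the +y end of its -x side with one finger of the opened gripper, which keeps the gripper body clear of the pad.

Emit:
{"api": "step_arm", "payload": {"motion": [{"slide": [-30,40,0],"dr": [0,0,0],"jaw": 60},{"slide": [-60,75,0],"dr": [0,0,0],"jaw": 60},{"slide": [-75,105,30],"dr": [0,0,0],"jaw": 60},{"slide": [-75,126,80],"dr": [0,0,0],"jaw": 60},{"slide": [-75,126,125],"dr": [0,0,0],"jaw": 60},{"slide": [-75,126,155],"dr": [0,0,0],"jaw": 60},{"slide": [-75,126,165],"dr": [0,0,0],"jaw": 60},{"slide": [-75,126,165],"dr": [0,0,0],"jaw": 60}]}}

```text
clock: 13.4
position: [532.5, -134.8, 26.5]
ee_rot: [0.992, 0.123, -0.0, -0.0]
contact_force: [0.1, 0.4, -0.1]
gripper_width: 60.1
grasp_force: 0.0
```

```bash
python3 -c "
from h import *
where();go(-45,-74,10);print(arm.read_state()['gripper_width'])
b=shot('side','s4');a=shot('top','t4')
c=cv2.resize(b[200:310,215:345],(780,660),interpolation=cv2.INTER_CUBIC)[:600];cv2.imwrite('pics/c4.png',c)"
```

```text
t 13.4 fix [-76.3 -76.4  26.5] F fix [ 0.2  0.3 -0.1]
slide [31.3 -2.4 16.5] dr [-0.001  0.006  0.002]
60.08517046837524
```

View pics/c4.png

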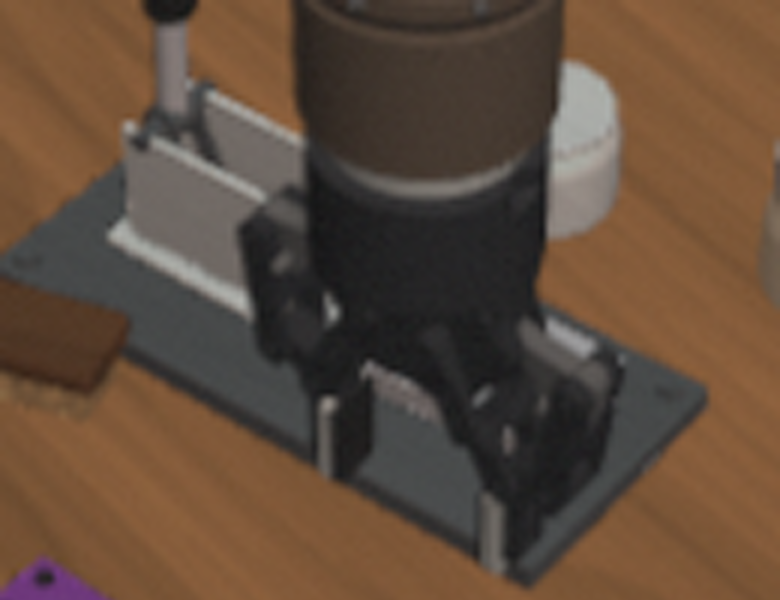

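```bash
python3 -c "
from h import *
for x in(-88,-65):
  for y in(-46,-107):
    print(x,y,[np.round((proj('side',w(x,y,z))-[215,200])*6) for z in(26,32,38)])"
```

```text
-88 -46 [array([333., 496.]), array([332., 484.]), array([332., 472.])]
-88 -107 [array([477., 579.]), array([477., 567.]), array([477., 555.])]
-65 -46 [array([374., 457.]), array([374., 445.]), array([374., 432.])]
-65 -107 [array([518., 538.]), array([518., 526.]), array([519., 513.])]
```

Emit:
{"api": "step_arm", "payload": {"motion": [{"slide": [0,-2,8],"dr": [0,0,0],"jaw": 60},{"slide": [4,-2,16],"dr": [0,0,0],"jaw": 60},{"slide": [10,-2,16],"dr": [0,0,0],"jaw": 60},{"slide": [16,-2,16],"dr": [0,0,0],"jaw": 60},{"slide": [22,-2,16],"dr": [0,0,0],"jaw": 60},{"slide": [27,-2,16],"dr": [0,0,0],"jaw": 60},{"slide": [32,-2,16],"dr": [0,0,0],"jaw": 60},{"slide": [34,-2,16],"dr": [0,0,0],"jaw": 60}]}}

```text
clock: 14.5
position: [565.3, -124.3, 10.8]
ee_rot: [0.992, 0.123, 0.0, 0.0]
contact_force: [0.5, -0.3, 0.2]
gripper_width: 60.3
grasp_force: 0.0
```

```bash
python3 -c "
from h import *
where()"
```

```text
t 14.5 fix [-41.9 -74.2  10.8] F fix [ 0.4 -0.4  0.2]
```

Emit:
{"api": "step_arm", "payload": {"motion": [{"slide": [1,0,0],"dr": [0,0,0],"jaw": 60},{"slide": [2,0,0],"dr": [0,0,0],"jaw": 60},{"slide": [3,0,0],"dr": [0,0,0],"jaw": 60},{"slide": [4,0,0],"dr": [0,0,0],"jaw": 60},{"slide": [4.7,0,0],"dr": [0,0,0],"jaw": 60},{"slide": [5.4,0,0],"dr": [0,0,0],"jaw": 60},{"slide": [6,0,0],"dr": [0,0,0],"jaw": 60},{"slide": [6,0,0],"dr": [0,0,0],"jaw": 60}]}}

```text
clock: 15.5
position: [569.4, -123.1, 10.7]
ee_rot: [0.992, 0.123, -0.001, -0.0]
contact_force: [-4.9, -1.1, 3.4]
gripper_width: 60.1
grasp_force: 2.3
```

```bash
python3 -c "
from h import *
where()"
```

```text
t 15.5 fix [-37.6 -74.   10.7] F fix [-5.   0.1  3.4]
```

Emit:
{"api": "step_arm", "payload": {"motion": [{"slide": [0.5,0,0],"dr": [0,0,0],"jaw": 60},{"slide": [1,0,0],"dr": [0,0,0],"jaw": 60},{"slide": [1.5,0,0],"dr": [0,0,0],"jaw": 60},{"slide": [2,0,0],"dr": [0,0,0],"jaw": 60},{"slide": [2.4,0,0],"dr": [0,0,0],"jaw": 60},{"slide": [2.7,0,0],"dr": [0,0,0],"jaw": 60},{"slide": [3,0,0],"dr": [0,0,0],"jaw": 60},{"slide": [3,0,0],"dr": [0,0,0],"jaw": 60}]}}

```text
clock: 16.5
position: [571.1, -122.1, 10.4]
ee_rot: [0.992, 0.123, -0.003, -0.0]
contact_force: [-7.0, -0.1, 5.5]
gripper_width: 59.8
grasp_force: 3.5
```

```bash
python3 -c "
from h import *
where()"
```

```text
t 16.5 fix [-35.7 -73.4  10.4] F fix [-6.8  1.6  5.5]
```

Emit:
{"api": "step_arm", "payload": {"motion": [{"slide": [0.5,0,0],"dr": [0,0,0],"jaw": 60},{"slide": [1,0,0],"dr": [0,0,0],"jaw": 60},{"slide": [1.5,0,0],"dr": [0,0,0],"jaw": 60},{"slide": [2,0,0],"dr": [0,0,0],"jaw": 60},{"slide": [2.5,0,0],"dr": [0,0,0],"jaw": 60},{"slide": [2.5,0,0],"dr": [0,0,0],"jaw": 60},{"slide": [2.5,0,0],"dr": [0,0,0],"jaw": 60},{"slide": [2.5,0,0],"dr": [0,0,0],"jaw": 60}]}}

```text
clock: 17.5
position: [571.8, -121.6, 10.2]
ee_rot: [0.992, 0.123, -0.005, -0.001]
contact_force: [-11.0, 0.3, 7.3]
gripper_width: 60.1
grasp_force: 4.9
```

```bash
python3 -c "
from h import *
where()"
```

```text
t 17.5 fix [-34.9 -73.1  10.2] F fix [-10.6   3.    7.3]
```

Emit:
{"api": "step_arm", "payload": {"motion": [{"slide": [-12,0,0],"dr": [0,0,0],"jaw": 60},{"slide": [-26,5,-7],"dr": [0,0,0],"jaw": 60},{"slide": [-26,35,-7],"dr": [0,0,0],"jaw": 20},{"slide": [-26,60,-7],"dr": [0,0,0],"jaw": 0},{"slide": [0,61,-7],"dr": [0,0,0],"jaw": 0},{"slide": [30,61,-7],"dr": [0,0,0],"jaw": 0},{"slide": [30,59,-7],"dr": [0,0,0],"jaw": 0},{"slide": [30,50,-7],"dr": [0,0,0],"jaw": 0}]}}

```text
clock: 18.5
position: [616.8, -163.0, 17.8]
ee_rot: [0.992, 0.122, 0.0, -0.0]
contact_force: [-0.9, -0.2, -0.1]
gripper_width: -0.0
grasp_force: 0.0
```

```bash
python3 -c "
from h import *
where();print(arm.read_state()['gripper_width'])
a=shot('top','t5')"
```

```text
t 18.5 fix [  -1.3 -124.2   17.8] F fix [-1.   0.  -0.1]
-0.032532189737372486
```

Emit:
{"api": "step_arm", "payload": {"motion": [{"slide": [0,-5,1],"dr": [0,0,0],"jaw": 0},{"slide": [0,-10,1],"dr": [0,0,0],"jaw": 0},{"slide": [0,-15,1],"dr": [0,0,0],"jaw": 0},{"slide": [0,-18,1],"dr": [0,0,0],"jaw": 0},{"slide": [0,-20,1],"dr": [0,0,0],"jaw": 0},{"slide": [0,-21,1],"dr": [0,0,0],"jaw": 0},{"slide": [0,-22,1],"dr": [0,0,0],"jaw": 0},{"slide": [0,-23,1],"dr": [0,0,0],"jaw": 0}]}}

```text
clock: 19.55
position: [611.9, -140.9, 16.8]
ee_rot: [0.992, 0.123, 0.0, 0.0]
contact_force: [0.6, -4.0, -1.5]
gripper_width: -0.4
grasp_force: 1.9
```

```bash
python3 -c "
from h import *
where()"
```

```text
t 19.55 fix [  -0.7 -101.6   16.8] F fix [-0.4 -4.  -1.5]
```

Emit:
{"api": "step_arm", "payload": {"motion": [{"slide": [0,-0.5,0],"dr": [0,0,0],"jaw": 0},{"slide": [0,-1,0],"dr": [0,0,0],"jaw": 0},{"slide": [0,-1.5,0],"dr": [0,0,0],"jaw": 0},{"slide": [0,-2,0],"dr": [0,0,0],"jaw": 0},{"slide": [0,-2.5,0],"dr": [0,0,0],"jaw": 0},{"slide": [0,-3,0],"dr": [0,0,0],"jaw": 0},{"slide": [0,-3,0],"dr": [0,0,0],"jaw": 0},{"slide": [0,-3,0],"dr": [0,0,0],"jaw": 0}]}}

```text
clock: 20.55
position: [611.9, -140.3, 17.4]
ee_rot: [0.992, 0.123, 0.001, 0.001]
contact_force: [2.7, -12.0, -2.4]
gripper_width: -0.5
grasp_force: 5.4
```

```bash
python3 -c "
from h import *
where()"
```

```text
t 20.55 fix [  -0.6 -101.    17.4] F fix [ -0.3 -12.3  -2.4]
```

Emit:
{"api": "step_arm", "payload": {"motion": [{"slide": [0,10,0],"dr": [0,0,0],"jaw": 0},{"slide": [0,20,-30],"dr": [0,0,0],"jaw": 0},{"slide": [0,20,-85],"dr": [0,0,0],"jaw": 0},{"slide": [0,20,-140],"dr": [0,0,0],"jaw": 0},{"slide": [0,0,-190],"dr": [0,0,0],"jaw": 0},{"slide": [0,-50,-195],"dr": [0,0,0],"jaw": 0},{"slide": [0,-105,-195],"dr": [0,0,0],"jaw": 0},{"slide": [0,-150,-175],"dr": [0,0,0],"jaw": 0}]}}

```text
clock: 21.55
position: [574.7, 10.2, 193.5]
ee_rot: [0.992, 0.123, 0.002, -0.001]
contact_force: [0.3, 0.2, -1.0]
gripper_width: 0.1
grasp_force: 0.0
```

```bash
cat > m.py <<'E'
from h import *
a0=shot('top','t6');shot('side','s6')
a=cv2.cvtColor(a0,cv2.COLOR_BGR2GRAY).astype(float)
def edge(cols,r0,r1,z,name,sgn):
    pts=[]
    for c in cols:
        g=np.diff(a[r0:r1,c])*sgn; k=np.clip(g,0,None); k[k<k.max()*.4]=0
        if k.max()>15: pts.append(FR.T@(onz('top',c,r0+.5+(k*np.arange(len(k))).sum()/k.sum(),z)[:2]-F0))
    P=np.array(pts); m=np.polyfit(P[:,1],P[:,0],1); print(name,'slope',-m[0].round(3),'x at mid',np.polyval(m,P[:,1].mean()).round(1),'y',P[:,1].mean().round(1),len(P))
where(); go(0,58,145)
edge(range(277,308),205,232,24,'plate -x edge',-1)
edge(range(262,320),225,250,12,'base -x edge',1)
b=cv2.imread('pics/s6.png')
cv2.imwrite('pics/c6.png',np.hstack([cv2.resize(b[225:305,265:345],(400,400),interpolation=cv2.INTER_CUBIC),cv2.resize(a0[170:250,250:330],(400,400),interpolation=cv2.INTER_CUBIC)]))
E
python3 m.py
```

```text
t 21.65 fix [ -2.4  56.  190. ] F fix [ 0.7  0.3 -0.2]
slide [ 2.6 -1.9 45. ] dr [-0.016  0.029  0.034]
plate -x edge slope 0.04 x at mid -22.0 y -53.9 31
base -x edge slope 0.001 x at mid -62.2 y -42.0 58
```

View pics/c6.png

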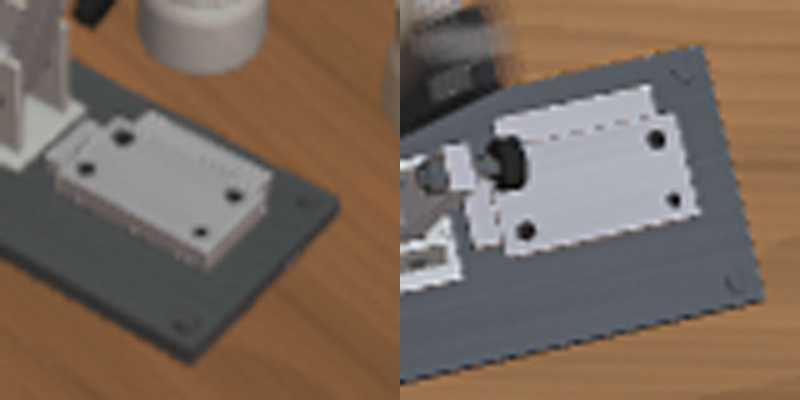

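Run:
```python
from h import *
a=cv2.imread('pics/t6.png'); g=cv2.cvtColor(a,cv2.COLOR_BGR2GRAY)
T=lambda x,y:((x+.5)/5-.5+250,(y+.5)/5-.5+170)
loc=lambda u,v,z:np.round(FR.T@(onz('top',u,v,z)[:2]-F0),1)
for p in[(108,256),(298,213),(276,115)]: print(loc(*T(*p),24))
# column profile of the -x edge: half-level crossing, printed for a few columns
P=[]
for c in range(276,308):
    col=g[170:250,c].astype(float); k=int(round(221.5-(c-270.5)*.2263-170)); seg=col[k-4:k+5]; hi,lo=seg[:2].max(),seg[-1]
    m=(hi+lo)/2; i=np.where((seg[:-1]>=m)&(seg[1:]<m))[0]
    if len(i): i=i[0]; P.append(FR.T@(onz('top',c,170+k-4+i+(seg[i]-m)/(seg[i]-seg[i+1]),24)[:2]-F0))
P=np.array(P); m=np.polyfit(P[:,1],P[:,0],1); r=P[:,0]-np.polyval(m,P[:,1]); k=abs(r)<1
print(len(P),k.sum(),np.polyfit(P[k,1],P[k,0],1),np.polyval(m,-50))
```

```text
[-22.1 -10.8]
[-22.  -89.7]
[ 19.5 -90.6]
32 31 [ 2.78475502e-03 -2.26098619e+01] -22.816634709097222
```

Both crops show the plate flush: its corners measure y -10.8 and -89.7 with the edge at x -22, square within 0.01 rad. Now the handle.

Emit:
{"api": "step_arm", "payload": {"motion": [{"slide": [2.5,0,12],"dr": [0,0,0],"jaw": 0},{"slide": [2.5,0,26],"dr": [0,0,0],"jaw": 0},{"slide": [2.5,0,40],"dr": [0,0,0],"jaw": 0},{"slide": [2.5,-5,40],"dr": [0,0,0],"jaw": 0},{"slide": [2.5,-10,40],"dr": [0,0,0],"jaw": 0},{"slide": [2.5,-14,40],"dr": [0,0,0],"jaw": 0},{"slide": [2.5,-18,40],"dr": [0,0,0],"jaw": 0},{"slide": [2.5,-21,40],"dr": [0,0,0],"jaw": 0}]}}

```text
clock: 22.65
position: [572.0, 29.1, 152.4]
ee_rot: [0.992, 0.123, 0.001, 0.0]
contact_force: [0.7, -2.0, 1.1]
gripper_width: 0.0
grasp_force: 0.8
```

```bash
cat > k.py <<'E'
from h import *
s=arm.read_state();where(s)
p=s['position'];q=FR.T@(p[:2]-F0);y0,z0=q[1],p[2]
for a in range(85,-1,-5):
  c,n=np.cos(np.radians(a)),np.sin(np.radians(a)); print(a,np.round([97+85*c-10*n-11-y0,-(66+85*n+10*c-z0)],1),end=' ')
print()
# push component about the pivot
C=np.array([q[1]+11-97,p[2]-66]);print('corner polar',np.hypot(*C),np.degrees(np.arctan2(C[1],C[0])),'axis angle',np.degrees(np.arctan2(C[1],C[0])-np.arcsin(10/np.hypot(*C))))
E
python3 k.py
```

```text
t 22.65 fix [  1.9  73.  152.4] F fix [ 0.2 -2.1  1.1]
85 [10.5  0.8] 80 [17.9  0.9] 75 [25.4  1.7] 70 [32.7  3.1] 65 [39.9  5.1] 60 [46.9  7.8] 55 [53.6 11. ] 50 [60.  14.8] 45 [66.  19.2] 40 [71.7 24.1] 35 [76.9 29.4] 30 [81.6 35.2] 25 [85.8 41.4] 20 [89.5 47.9] 15 [92.5 54.7] 10 [95.  61.8] 5 [96.8 69. ] 0 [98.  76.4] 
corner polar 87.36077712174875 98.5681527977443 axis angle 91.99522060351302
```

Emit:
{"api": "step_arm", "payload": {"motion": [{"slide": [-2,-4,0],"dr": [0,0,0],"jaw": 0},{"slide": [-2,-8,0.5],"dr": [0,0,0],"jaw": 0},{"slide": [-2,-12,1],"dr": [0,0,0],"jaw": 0},{"slide": [-2,-16,1],"dr": [0,0,0],"jaw": 0},{"slide": [-2,-20,1],"dr": [0,0,0],"jaw": 0},{"slide": [-2,-24,2],"dr": [0,0,0],"jaw": 0},{"slide": [-2,-28,2],"dr": [0,0,0],"jaw": 0},{"slide": [-2,-32,3],"dr": [0,0,0],"jaw": 0}]}}

```text
clock: 23.65
position: [561.8, 59.7, 148.6]
ee_rot: [0.992, 0.123, -0.0, 0.0]
contact_force: [-0.1, -0.8, 1.3]
gripper_width: 0.1
grasp_force: 0.6
```

```bash
python3 k.py
```

```text
t 23.65 fix [ -0.5 105.1 148.6] F fix [-0.3 -0.8  1.3]
85 [-21.7  -2.9] 80 [-14.2  -2.8] 75 [-6.8 -2. ] 70 [ 0.5 -0.7] 65 [7.7 1.4] 60 [14.7  4. ] 55 [21.4  7.3] 50 [27.8 11.1] 45 [33.9 15.5] 40 [39.6 20.3] 35 [44.8 25.7] 30 [49.5 31.5] 25 [53.7 37.7] 20 [57.3 44.2] 15 [60.4 51. ] 10 [62.8 58. ] 5 [64.7 65.3] 0 [65.9 72.6] 
corner polar 84.82805857433637 76.96706960118296 axis angle 70.19698387140566
```

Now on to about 51°.

Emit:
{"api": "step_arm", "payload": {"motion": [{"slide": [0,-4,0.5],"dr": [0,0,0],"jaw": 0},{"slide": [0,-7.7,1.4],"dr": [0,0,0],"jaw": 0},{"slide": [0,-11,2.5],"dr": [0,0,0],"jaw": 0},{"slide": [0,-14.7,4],"dr": [0,0,0],"jaw": 0},{"slide": [0,-18,5.5],"dr": [0,0,0],"jaw": 0},{"slide": [0,-21.4,7.3],"dr": [0,0,0],"jaw": 0},{"slide": [0,-24.5,9],"dr": [0,0,0],"jaw": 0},{"slide": [0,-26,10],"dr": [0,0,0],"jaw": 0}]}}

```text
clock: 24.65
position: [555.7, 85.0, 138.8]
ee_rot: [0.992, 0.123, 0.0, -0.0]
contact_force: [-0.3, -1.0, 1.1]
gripper_width: -0.1
grasp_force: 0.5
```

```bash
python3 k.py
```

```text
t 24.65 fix [ -0.3 131.2 138.8] F fix [-0.6 -0.9  1.1]
85 [-47.7 -12.7] 80 [-40.3 -12.6] 75 [-32.8 -11.9] 70 [-25.5 -10.5] 65 [-18.3  -8.4] 60 [-11.3  -5.8] 55 [-4.6 -2.5] 50 [1.8 1.3] 45 [7.8 5.7] 40 [13.5 10.5] 35 [18.7 15.9] 30 [23.4 21.7] 25 [27.6 27.9] 20 [31.3 34.4] 15 [34.3 41.2] 10 [36.8 48.2] 5 [38.6 55.5] 0 [39.8 62.8] 
corner polar 85.71598601287302 58.18385072102885 axis angle 51.48421905168534
```

Emit:
{"api": "step_arm", "payload": {"motion": [{"slide": [0,-1.8,1.3],"dr": [0,0,0],"jaw": 0},{"slide": [0,-3.3,2.4],"dr": [0,0,0],"jaw": 0},{"slide": [0,-4.8,3.5],"dr": [0,0,0],"jaw": 0},{"slide": [0,-6.3,4.6],"dr": [0,0,0],"jaw": 0},{"slide": [0,-7.8,5.7],"dr": [0,0,0],"jaw": 0},{"slide": [0,-9,6.6],"dr": [0,0,0],"jaw": 0},{"slide": [0,-10,7.5],"dr": [0,0,0],"jaw": 0},{"slide": [0,-10,7.5],"dr": [0,0,0],"jaw": 0}]}}

```text
clock: 25.65
position: [553.1, 94.4, 131.2]
ee_rot: [0.992, 0.123, -0.0, -0.0]
contact_force: [0.8, -0.1, 1.2]
gripper_width: 0.1
grasp_force: 0.3
```

```bash
python3 k.py
```

```text
t 25.65 fix [ -0.5 141.  131.2] F fix [ 0.8 -0.3  1.2]
85 [-57.5 -20.4] 80 [-50.1 -20.3] 75 [-42.7 -19.5] 70 [-35.3 -18.1] 65 [-28.1 -16.1] 60 [-21.2 -13.5] 55 [-14.4 -10.2] 50 [-8.  -6.4] 45 [-2. -2.] 40 [3.7 2.9] 35 [8.9 8.2] 30 [13.6 14. ] 25 [17.8 20.2] 20 [21.5 26.7] 15 [24.5 33.5] 10 [27.  40.5] 5 [28.8 47.8] 0 [30.  55.2] 
corner polar 85.25961414943298 49.83573823723142 axis angle 43.10007956216619
```

Still light. On to about 36°.

Emit:
{"api": "step_arm", "payload": {"motion": [{"slide": [0,-1.3,1],"dr": [0,0,0],"jaw": 0},{"slide": [0,-2.5,2],"dr": [0,0,0],"jaw": 0},{"slide": [0,-3.7,2.9],"dr": [0,0,0],"jaw": 0},{"slide": [0,-5,4.2],"dr": [0,0,0],"jaw": 0},{"slide": [0,-6.2,5.5],"dr": [0,0,0],"jaw": 0},{"slide": [0,-7.5,6.8],"dr": [0,0,0],"jaw": 0},{"slide": [0,-8,7.3],"dr": [0,0,0],"jaw": 0},{"slide": [0,-8,7.3],"dr": [0,0,0],"jaw": 0}]}}

```text
clock: 26.65
position: [551.4, 101.9, 124.4]
ee_rot: [0.992, 0.123, 0.0, 0.0]
contact_force: [-0.0, -2.4, 4.4]
gripper_width: -0.2
grasp_force: 2.4
```

```bash
python3 k.py
```

```text
t 26.65 fix [ -0.3 148.7 124.4] F fix [-0.6 -2.4  4.4]
85 [-65.2 -27.2] 80 [-57.8 -27.1] 75 [-50.3 -26.3] 70 [-43.  -24.9] 65 [-35.8 -22.9] 60 [-28.8 -20.3] 55 [-22.1 -17. ] 50 [-15.7 -13.2] 45 [-9.6 -8.8] 40 [-4.  -3.9] 35 [1.2 1.4] 30 [5.9 7.2] 25 [10.1 13.4] 20 [13.8 19.9] 15 [16.8 26.7] 10 [19.3 33.7] 5 [21.1 41. ] 0 [22.3 48.4] 
corner polar 85.63454833545978 42.95682408325057 axis angle 36.250791885630804
```

Emit:
{"api": "step_arm", "payload": {"motion": [{"slide": [0,-0.7,0.8],"dr": [0,0,0],"jaw": 0},{"slide": [0,-1.3,1.5],"dr": [0,0,0],"jaw": 0},{"slide": [0,-1.9,2.2],"dr": [0,0,0],"jaw": 0},{"slide": [0,-2.5,2.9],"dr": [0,0,0],"jaw": 0},{"slide": [0,-3.1,3.6],"dr": [0,0,0],"jaw": 0},{"slide": [0,-3.6,4.3],"dr": [0,0,0],"jaw": 0},{"slide": [0,-4,4.8],"dr": [0,0,0],"jaw": 0},{"slide": [0,-4,4.8],"dr": [0,0,0],"jaw": 0}]}}

```text
clock: 27.65
position: [550.7, 105.8, 120.3]
ee_rot: [0.992, 0.123, 0.001, 0.0]
contact_force: [-0.1, -3.0, 8.4]
gripper_width: 0.4
grasp_force: 4.2
```

```bash
python3 k.py
```

```text
t 27.65 fix [  0.  152.5 120.3] F fix [-0.8 -2.9  8.4]
85 [-69.1 -31.3] 80 [-61.6 -31.2] 75 [-54.2 -30.4] 70 [-46.9 -29. ] 65 [-39.7 -27. ] 60 [-32.7 -24.3] 55 [-26.  -21.1] 50 [-19.6 -17.3] 45 [-13.5 -12.9] 40 [-7.8 -8. ] 35 [-2.6 -2.7] 30 [2.1 3.1] 25 [6.3 9.3] 20 [ 9.9 15.8] 15 [13.  22.6] 10 [15.4 29.7] 5 [17.3 36.9] 0 [18.5 44.3] 
corner polar 85.87021022881092 39.21415552908901 axis angle 32.526611492846584
```

Emit:
{"api": "step_arm", "payload": {"motion": [{"slide": [0,-0.2,0.3],"dr": [0,0,0],"jaw": 0},{"slide": [0,-0.4,0.6],"dr": [0,0,0],"jaw": 0},{"slide": [0,-0.6,0.9],"dr": [0,0,0],"jaw": 0},{"slide": [0,-0.8,1.3],"dr": [0,0,0],"jaw": 0},{"slide": [0,-1,1.6],"dr": [0,0,0],"jaw": 0},{"slide": [0,-1.2,2],"dr": [0,0,0],"jaw": 0},{"slide": [0,-1.3,2.2],"dr": [0,0,0],"jaw": 0},{"slide": [0,-1.3,2.2],"dr": [0,0,0],"jaw": 0}]}}

```text
clock: 28.65
position: [550.5, 107.3, 118.4]
ee_rot: [0.992, 0.123, 0.001, 0.0]
contact_force: [-0.9, -1.9, 9.4]
gripper_width: -0.1
grasp_force: 4.6
```

```bash
python3 k.py|grep -v 85
```

```text
t 28.65 fix [  0.2 154.1 118.4] F fix [-1.3 -1.6  9.4]
```

```bash
python3 k.py|head -1
```

```text
t 28.65 fix [  0.2 154.1 118.4] F fix [-1.3 -1.6  9.4]
```

Emit:
{"api": "step_arm", "payload": {"motion": [{"slide": [0,-0.2,0.3],"dr": [0,0,0],"jaw": 0},{"slide": [0,-0.4,0.6],"dr": [0,0,0],"jaw": 0},{"slide": [0,-0.6,0.9],"dr": [0,0,0],"jaw": 0},{"slide": [0,-0.7,1.3],"dr": [0,0,0],"jaw": 0},{"slide": [0,-0.9,1.6],"dr": [0,0,0],"jaw": 0},{"slide": [0,-1.1,2],"dr": [0,0,0],"jaw": 0},{"slide": [0,-1.2,2.2],"dr": [0,0,0],"jaw": 0},{"slide": [0,-1.2,2.2],"dr": [0,0,0],"jaw": 0}]}}

```text
clock: 29.65
position: [550.2, 108.9, 116.2]
ee_rot: [0.992, 0.123, 0.001, -0.0]
contact_force: [-2.0, -1.6, 10.1]
gripper_width: -0.1
grasp_force: 4.4
```

```bash
python3 k.py|grep -v 85
```

```text
t 29.65 fix [  0.3 155.7 116.2] F fix [-2.3 -1.1 10.1]
```

Emit:
{"api": "step_arm", "payload": {"motion": [{"slide": [0,-0.2,0.3],"dr": [0,0,0],"jaw": 0},{"slide": [0,-0.3,0.6],"dr": [0,0,0],"jaw": 0},{"slide": [0,-0.5,0.9],"dr": [0,0,0],"jaw": 0},{"slide": [0,-0.6,1.3],"dr": [0,0,0],"jaw": 0},{"slide": [0,-0.8,1.6],"dr": [0,0,0],"jaw": 0},{"slide": [0,-1,2],"dr": [0,0,0],"jaw": 0},{"slide": [0,-1.1,2.2],"dr": [0,0,0],"jaw": 0},{"slide": [0,-1.1,2.2],"dr": [0,0,0],"jaw": 0}]}}

```text
clock: 30.65
position: [549.9, 110.3, 113.7]
ee_rot: [0.992, 0.123, 0.001, -0.001]
contact_force: [-1.7, 1.1, 7.6]
gripper_width: 0.2
grasp_force: 3.4
```

```bash
python3 k.py|grep -v 85
```

```text
t 30.65 fix [  0.3 157.2 113.7] F fix [-1.3  1.4  7.6]
```

Emit:
{"api": "step_arm", "payload": {"motion": [{"slide": [0,-0.2,0.3],"dr": [0,0,0],"jaw": 0},{"slide": [0,-0.3,0.6],"dr": [0,0,0],"jaw": 0},{"slide": [0,-0.4,0.9],"dr": [0,0,0],"jaw": 0},{"slide": [0,-0.5,1.2],"dr": [0,0,0],"jaw": 0},{"slide": [0,-0.7,1.5],"dr": [0,0,0],"jaw": 0},{"slide": [0,-0.9,1.8],"dr": [0,0,0],"jaw": 0},{"slide": [0,-0.9,1.8],"dr": [0,0,0],"jaw": 0},{"slide": [0,-0.9,1.8],"dr": [0,0,0],"jaw": 0}]}}

```text
clock: 31.65
position: [549.5, 111.0, 111.0]
ee_rot: [0.992, 0.123, 0.001, -0.0]
contact_force: [-0.4, -0.4, 3.9]
gripper_width: 0.3
grasp_force: 1.9
```

```bash
python3 k.py|grep -v 85
```

```text
t 31.65 fix [1.000e-01 1.579e+02 1.110e+02] F fix [-0.5 -0.2  3.9]
corner polar 84.83388031709458 32.07545594588761 axis angle 25.305836988795043
```

Emit:
{"api": "step_arm", "payload": {"motion": [{"slide": [0,-0.1,0.3],"dr": [0,0,0],"jaw": 0},{"slide": [0,-0.2,0.6],"dr": [0,0,0],"jaw": 0},{"slide": [0,-0.3,0.9],"dr": [0,0,0],"jaw": 0},{"slide": [0,-0.5,1.2],"dr": [0,0,0],"jaw": 0},{"slide": [0,-0.6,1.4],"dr": [0,0,0],"jaw": 0},{"slide": [0,-0.7,1.6],"dr": [0,0,0],"jaw": 0},{"slide": [0,-0.7,1.6],"dr": [0,0,0],"jaw": 0},{"slide": [0,-0.7,1.6],"dr": [0,0,0],"jaw": 0}]}}

```text
clock: 32.65
position: [548.6, 110.8, 108.9]
ee_rot: [0.992, 0.123, -0.001, 0.0]
contact_force: [0.9, 0.0, 0.2]
gripper_width: 0.2
grasp_force: 0.3
```

```bash
python3 k.py|grep -v 85
```

```text
t 32.65 fix [ -0.8 158.  108.9] F fix [ 0.8 -0.2  0.2]
corner polar 83.77473633046812 30.780873954786955 axis angle 23.925260131093214
```

The push has faded to nothing, as a snap-over would. I'll lift clear and check.

Emit:
{"api": "step_arm", "payload": {"motion": [{"slide": [0,0,-4],"dr": [0,0,0],"jaw": 0},{"slide": [0,0,-15],"dr": [0,0,0],"jaw": 0},{"slide": [0,0,-40],"dr": [0,0,0],"jaw": 0},{"slide": [0,-30,-80],"dr": [0,0,0],"jaw": 0},{"slide": [0,-70,-110],"dr": [0,0,0],"jaw": 0},{"slide": [0,-100,-120],"dr": [0,0,0],"jaw": 0},{"slide": [0,-100,-120],"dr": [0,0,0],"jaw": 0},{"slide": [0,-100,-120],"dr": [0,0,0],"jaw": 0}]}}

```text
clock: 33.65
position: [524.2, 207.5, 229.1]
ee_rot: [0.992, 0.123, -0.0, 0.0]
contact_force: [0.1, -0.0, 0.5]
gripper_width: -0.4
grasp_force: 0.0
```

Run:
```python
from h import *
where()
a=shot('top','t7');b=shot('side','s7')
f=lambda im,x,y:cv2.resize(im[y:y+130,x:x+130],(400,400),interpolation=cv2.INTER_CUBIC)
cv2.imwrite('pics/c7.png',np.hstack([f(b,205,170),f(a,195,150)]))
```

```text
t 33.65 fix [ -1.  257.7 229.1] F fix [ 0.1 -0.   0.5]
```

View pics/c7.png

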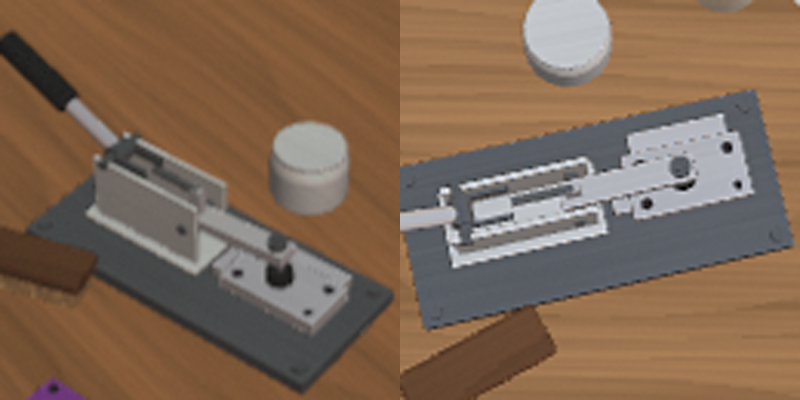

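The arm is down with its pad on the plate at (280,270) in the left crop, and the handle stays down with its grip near (38,70). The plate is flush in the corner and the robot is clear, so I'm handing in.

```bash
python3 -c "
from h import *
print(arm.job_done())"
```

```text
the job is handed in; nothing more can be done
None
```

I slid the plate home against the fence and the end stop, and the clamp has snapped over and holds it by itself. I handed the job in at about 34 s of the 72 s limit; the interface gave no verdict.

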